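# Hang a filter carrier on the optical bench's rod and slide it to the mark

## Task

The filter carrier is lying on its side on the white lab table. First stand it upright on its foot on the table top and let go of it; then take it afresh, hook it over the steel rod within the green band, and slide it along the rod, without lifting it off, until it hangs centred on the red mark. Let go of it there, and leave the lens tube, the lens ring and the screwdriver where they are.

Things in the scene. Friction and masses are not known exactly. Their poses are not given: they have to be found in the camera images.
- carrier_center (a point): Centre of the loose filter carrier, a rigid C-shaped frame 192 mm tall, about 0.35 kg, 90 mm above its foot's underside (28 mm above the table top as it lies at the start). Its axes, alike for all carrier points: z from foot up to grip (level while lying), x from stem to the open side of the C, y across (both y sides alike). Centre of mass about 40 mm nearer the foot, straight below the saddle.
- carrier_foot (a point): Underside of the carrier's foot, straight below its grip; 90 mm from the centre. Dark steel foot plate 76 x 56 x 8 mm (x, y, z), x from -32 to +44 mm. On it stand the aluminium stem (12 x 24 mm, x from -25 to -13 mm) and, before the stem, a black filter plate with green disc (6 mm thick in y, x from -13 to +38 mm, up to z = 64 mm).
- carrier_grip (a point): Middle of the orange grip block's section on top of the carrier, 172 mm from the foot's underside and 82 mm from the centre. The block measures 24 x 56 x 46 mm (x, y, z), from 26 mm below to 20 mm above this point along z: pinch its 24 mm thickness. Lying, the carrier rests on the sides of foot and block, both 56 mm wide.
- carrier_saddle (a point): Underside of the carrier's aluminium top arm (24 mm wide in y, 12 mm thick), mid-way across the hook's 26 mm wide throat (x -13 to +13 mm), 134 mm from the foot's underside, 38 mm below the grip point. It rests on the rod. The lip (x +13 to +21 mm) ends 22 mm below it; from the lip's end down to the filter plate 48 mm are open on the +x side for the rod to enter.
- bench: Fixed optical bench: black profile 90 x 660 x 25 mm (x, y, z), origin at the centre of its underside on the table top, x away from the robot. Straight above the origin a steel rod, 16 mm in diameter, runs along y, axis 180 mm up (top 188 mm), held by clamps at y = -200 and +200 mm (194 mm high, 20 mm along y). Lamp housing at y = +285 mm, detector tube at y = -285 mm, lower than the rod.
- green_band: Green painted band, 60 mm long, round the rod (and a green stripe down the profile below it): where the carrier is to be hooked on. Origin on the rod's axis in the middle of the band; y along the rod. It can be on either side of the red mark.
- red_mark: Red painted ring, 8 mm wide, round the rod (and a red stripe across the profile below it): where the carrier's middle must finally hang. Origin on the rod's axis in the middle of the ring; y along the rod.
- lens_tube_center (a point): Bystander: centre of a black lens tube standing on the table top, 44 mm in diameter, 60 mm tall.
- lens_ring: Bystander: flat brass lens ring, 60 mm outside, 40 mm inside, 14 mm high; origin at the centre of its underside.
- driver: Bystander: screwdriver 160 mm long lying on the table top.
Mind the look-alikes: they are no part of the job. Of the things that look like the part that bears carrier_center, take the one that is farthest to the robot's left at the start.

How it is judged:
By the outcome, as a careful person would: the job done as asked, in the order asked, and still so for the second after the job is handed in, with the robot touching nothing.
It also fails if it takes over 56 s, if anything falls off the work surface, if the arm or the gripper's body presses on something with over 40 N, if the wrist force passes 120 N, or if a joint passes its speed limit or range.

## Robot

A 7-joint arm with a two-finger parallel gripper is mounted at the origin on the work surface. World frame = base frame: x ahead of the robot, y to its left, z up, the work surface at z = 0. Lengths are in mm, angles in degrees, forces in N, time in s.
With the tool pointing down it reaches from about 425 to 875 mm from the base axis. Payload 9.9 kg.
Tool frame: the origin (TCP) lies on the centre line of the jaws, within the pads' length; the fingertips stand 22 mm ahead of it and the grasp point (between the pads) lies 3 mm ahead of it; z points along the fingers, y is the line along which they close (so a half turn about z gives the same grasp; the last joint's range is limited). The gripper opens to 85 mm and grips with 20 to 120 N. Pads are 22 mm wide; open, the fingers measure 114 mm over their backs; the gripper's body (76 mm by 85 mm) begins 54 mm behind the grasp point. The pads swing forward as they close: fully open they stand 13 mm farther back than shut.
Start: joints at [-71.723, 32.985, 1.427, 82.34, -0.859, 64.687, -3.237], TCP at [264.591, 620.984, 253.289] pointing down, gripper open.
Joint ranges: [-157.87, 157.87], [-19.46, 123.44], [-87.15, 90], [11.01, 140.99], [-62.26, 242.26], [9.8, 113.94], [-161.44, 161.44]. Speed limits (degrees/s): [127.2, 127.2, 172.46, 172.46, 180, 180, 180].

## Interface

Orientations are given as [roll, pitch, yaw] about the fixed x, y, z axes, in that order (R = Rz(yaw) Ry(pitch) Rx(roll)).
In Python, from plant import status, vision, finish_job gives the robot as it stands. The module is installed in compiled form; this text tells all that it offers.
- The arm moves only by the tool servo_tool, never from a script. Its argument "steps" is a list of rows, each an object with "delta_pos": the shift along the world's x, y, z each as a share of 250 mm, from -1 to 1, a list of three; "spin": the turn about the world's z as a share of pi/2 rad, from -1 to 1; "claw": the opening, from 0 (shut) to 1 (fully open). In form: [{"delta_pos": [x, y, z], "spin": spin, "claw": claw}, ...]. A call has 1 to 12 rows; each row is the pose to reach, as a shift and turn from the pose commanded when the call began; what a row does not reach only later rows make up. A row lasts 1/10 s, in which the tool goes at most 50 mm and 8.59 degrees, less where a joint would pass 70% of its speed; a pose out of reach is approached as far as the arm can. A call with a number of a shift or a turn outside -1 to 1 is refused whole. A call with a gripper value outside its range is refused whole. The fingers move at their own pace and stop on an object; "force" is the grip in N (left out, the last holds). Time passes only in rows, so rows that repeat a pose let the fingers close. It gives the time, the measured TCP pose, the force, the opening and the grip force at its end, in the units of the state.
- status.get_state(): the state, without advancing time (a new reading comes with each control period).
- vision.snapshot(name): name is "scene" or "side" or "wrist"; returns the picture (384x512x3 uint8, blue, green, red); there is no depth.
- vision.calibration(name): a dict with "fovy" (degrees; the focal length in pixels is half the picture's height over the tangent of half this angle, whatever the lens; pixels are square), "cx", "cy" (the principal point, pixels), "R" (3x3) and "t" (3): a world point X has camera coordinates R X + t. Camera axes: x right, y down, z forward; pixel columns grow to the right and rows downward; lengths in mm; the calibration is good to about 2 mm. The wrist camera is an equidistant fisheye: a pixel r from the principal point sees the ray r / f radians off the axis. A picture is of the moment at which its call begins: read the wrist's pose just before it. calibration takes no time and is no camera call; for the wrist camera it gives the pose at the moment of the call.
- finish_job(): hands the job in; it is judged then, once.
The state is a dict: "clock": time; "q": joint angles; "joint_velocities": joint speeds; "joint_torque": joint torques, N m; "eef_pos": TCP position; "orientation": TCP orientation; "wrist_force": force on the tool from outside, world axes, zero at the start; "moment": the same for the moment, N m; "width": opening from 0.0 (shut) to 1.0 (fully open); "grip_force": force on a finger pad.
Only numpy, scipy, OpenCV 4.12 (cv2) and the standard library are available. Lean on these libraries where they do the work, as an engineer would, in place of code of your own. Each camera call takes 0.05 s, during which the arm holds its last target. There are 200 camera calls.

## Working session

There is one attempt and no reset: what is moved stays moved. The work goes in short steps, Python scripts to look and compute and a tool call to move; the robot and the scene stay as the last step left them, time stands still between calls to the robot, and variables do not carry over. Pictures are saved under pics/ and viewed, at most 10 in all, crops included, and the job is handed in when it is done.

Besides the shell and the picture viewer there is one more tool, called after "Request:" as name(argument=value, ...), one argument or row to a line, values as JSON. servo_tool: Moves the arm, as the interface text tells. Shift numbers are shares of 250 mm and turn numbers shares of pi/2 rad, none past 1 either way. Its arguments: {"type":"object","properties":{"steps":{"type":"array","items":{"type":"object","properties":{"delta_pos":{"type":"array","items":{"type":"number"}},"spin":{"type":"number"},"claw":{"type":"number"}}}},"force":{"type":"number"}},"required":["steps"]}

```bash
mkdir -p pics
python3 - <<'E'
from plant import status, vision
import cv2,json,numpy as np
s=status.get_state();print(s['clock'],s['eef_pos'],s['orientation'],s['width'],s['wrist_force'])
c={}
for n in("scene","side","wrist"):
    k=vision.calibration(n);c[n]={a:(np.array(b).tolist()) for a,b in k.items()}
    im=vision.snapshot(n);cv2.imwrite(f"pics/{n}0.png",im)
    R=np.array(k['R']);print(n,k['fovy'],k['cx'],k['cy'],(-R.T@np.array(k['t'])).round(),R.round(2).tolist())
json.dump(c,open('cal0.json','w'))
a=cv2.imread('pics/scene0.png');cv2.imwrite('pics/scene0b.png',cv2.resize(a,(800,600),interpolation=cv2.INTER_CUBIC))
a=cv2.imread('pics/side0.png');cv2.imwrite('pics/side0b.png',cv2.resize(a,(800,600),interpolation=cv2.INTER_CUBIC))
E
```

```text
0.0 [264.47255238 620.56595586 252.47625081] [-1.79906768e+02  5.28379489e-03  1.56918060e+02] 0.9997944853101953 [ 0.08815966  0.31645588 -0.32550728]
scene 53.97924075481452 250.16226676370286 192.85367524006492 [1261.  -49.  978.] [[0.13, 0.99, -0.01], [0.74, -0.1, -0.67], [-0.66, 0.08, -0.74]]
side 52.54661812167332 254.2654838359799 193.26971855667253 [ -135. -1071.   960.] [[0.87, -0.49, -0.01], [-0.28, -0.48, -0.83], [0.4, 0.73, -0.56]]
wrist 65.70646984690485 254.31769944274177 193.21742607060608 [192. 651. 374.] [[0.39, 0.92, -0.0], [0.88, -0.37, 0.31], [0.28, -0.12, -0.95]]
```

View pics/scene0b.png

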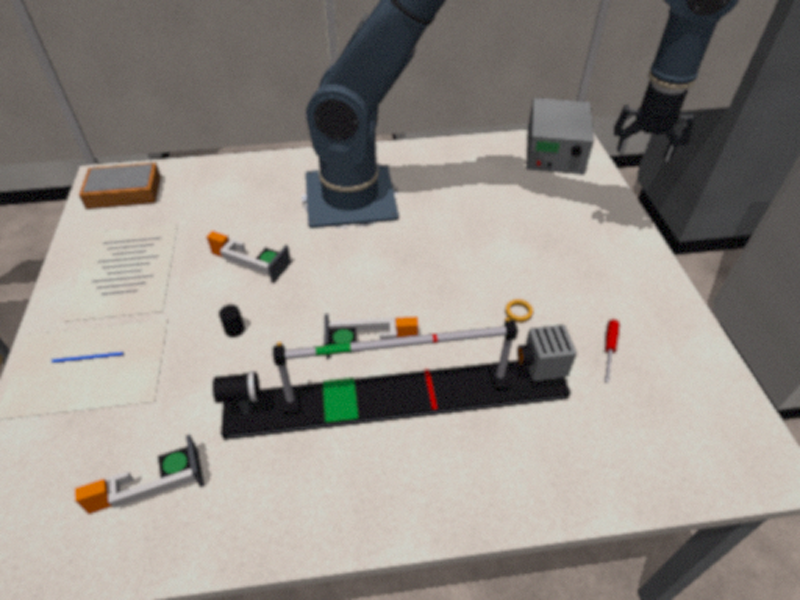

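View pics/side0b.png

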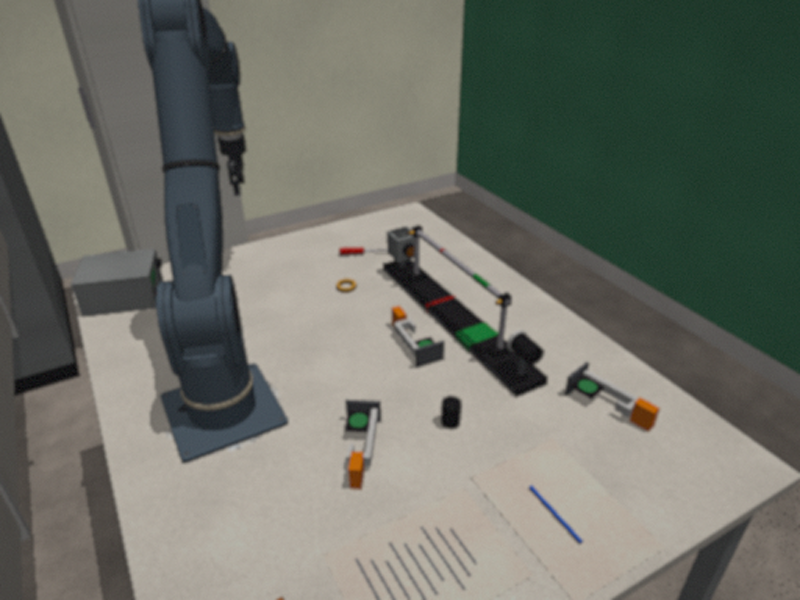

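The picture shows three carriers. The one farthest to the robot's left lies in front of the rod, with its grip at (407,327) and foot at (326,335) in the scene view. I'll enlarge it next.

```bash
cat > h.py <<'E'
import numpy as np, cv2, json
def pt(c,u,v,z):
    "pixel of a pinhole camera -> world point on plane z"
    f=192/np.tan(np.radians(c['fovy']/2)); R=np.array(c['R']); t=np.array(c['t'])
    d=R.T@np.array([(u-c['cx'])/f,(v-c['cy'])/f,1]); C=-R.T@t
    return C+d*(z-C[2])/d[2]
def proj(c,X):
    f=192/np.tan(np.radians(c['fovy']/2)); p=np.array(c['R'])@X+np.array(c['t'])
    return c['cx']+f*p[0]/p[2], c['cy']+f*p[1]/p[2]
def crop(src,dst,x,y,w,h,k):
    a=cv2.imread(src)[y:y+h,x:x+w]; cv2.imwrite(dst,cv2.resize(a,None,fx=k,fy=k,interpolation=cv2.INTER_CUBIC))
E
python3 - <<'E'
from h import *
crop('pics/scene0.png','pics/c1.png',170,195,170,80,4.7)
crop('pics/side0.png','pics/c2.png',235,140,125,90,6.4)
E
```

```text
(no output)
```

View pics/c1.png

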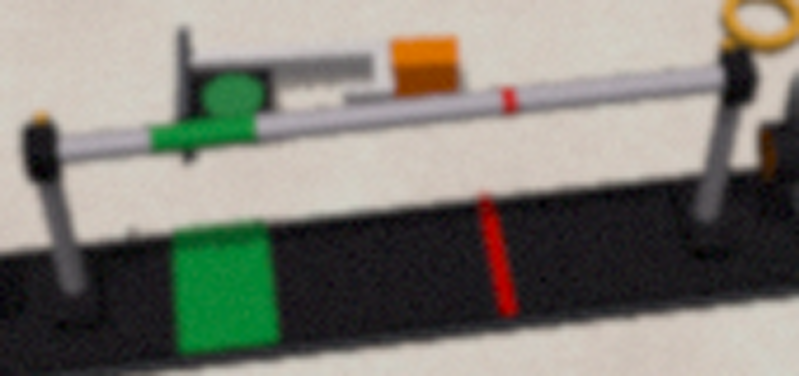

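View pics/c2.png

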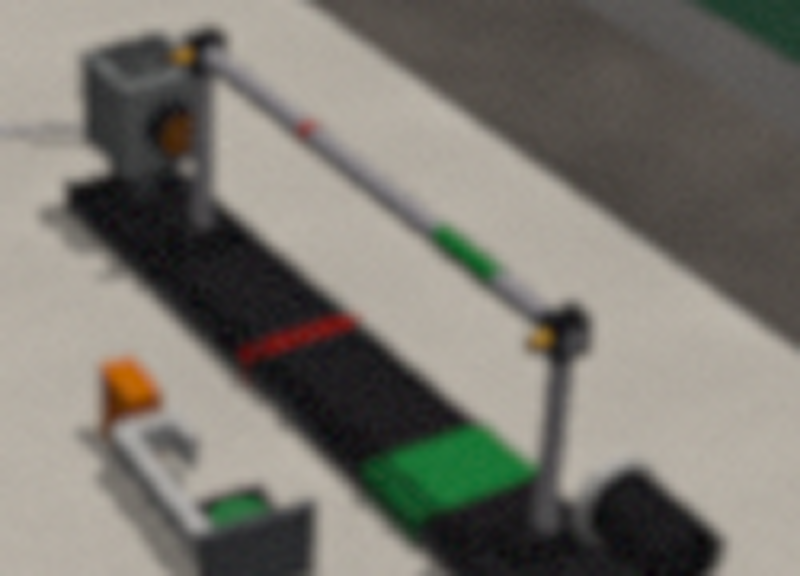

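Run:
```python
from h import *
c=json.load(open('cal0.json'))
A=lambda u,v,z:pt(c['scene'],170+u/4.7,195+v/4.7,z).round(1)
B=lambda u,v,z:pt(c['side'],235+u/6.4,140+v/6.4,z).round(1)
for n,p,q,z in[('red',(509,100),(306,129),180),('green',(205,132),(467,252),180),('gripTop',(425,55),(131,376),56),('footback',(183,30),(200,540),56)]:
    print(n,A(*p,z),B(*q,z))
print('green ends',A(153,137,180),A(257,128,180),'clamps',A(41,150,180),A(737,78,180))
print('block corners',[A(u,v,56) for u,v in((392,42),(457,40),(457,68),(393,70))])
print('stripes front edge',A(184,352,25),A(280,343,25),A(508,316,25),'back',A(485,197,25))
print('stem top scene',A(195,52,40),A(380,50,40))
```

```text
red [644.1 103.  180. ] [646.5 107.5 180. ]
green [643.5 -71.2 180. ] [648.1 -67.2 180. ]
gripTop [502.5  77.3  56. ] [498.6  76.2  56. ]
footback [457.8 -83.9  56. ] [451.3 -90.8  56. ]
green ends [ 643.  -100.5  180. ] [644.6 -41.8 180. ] clamps [ 643.6 -163.3  180. ] [646.  236.5 180. ]
block corners [array([488. ,  56.7,  56. ]), array([492.3, 100.8,  56. ]), array([516.6,  96.9,  56. ]), array([512.5,  54. ,  56. ])]
stripes front edge [690.5 -99.5  25. ] [692.2 -40.7  25. ] [692.1 101.3  25. ] back [601.8 102.5  25. ]
stem top scene [465.  -77.5  40. ] [480.6  49.3  40. ]
```

Request:
servo_tool(
  steps=[
    {"delta_pos": [0.16,-0.33,0],"spin": -0.13,"claw": 0.7},
    {"delta_pos": [0.48,-1,0],"spin": -0.4,"claw": 0.7},
    {"delta_pos": [0.48,-1,0],"spin": -0.4,"claw": 0.7},
    {"delta_pos": [0.48,-1,0],"spin": -0.4,"claw": 0.7},
    {"delta_pos": [0.48,-1,0],"spin": -0.4,"claw": 0.7},
    {"delta_pos": [0.48,-1,0],"spin": -0.4,"claw": 0.7},
    {"delta_pos": [0.48,-1,0],"spin": -0.4,"claw": 0.7},
    {"delta_pos": [0.48,-1,0],"spin": -0.4,"claw": 0.7},
  ],
  force=20,
)

```text
clock: 0.95
eef_pos: [384.7, 370.8, 253.4]
orientation: [180.0, -0.0, 120.9]
wrist_force: [-0.8, 0.4, -0.4]
width: 0.696
grip_force: 0.0
```

Request:
servo_tool(
  steps=[
    {"delta_pos": [0.46,-1,-0.1],"spin": -0.4,"claw": 0.7},
    {"delta_pos": [0.46,-1,-0.1],"spin": -0.4,"claw": 0.7},
    {"delta_pos": [0.46,-1,-0.1],"spin": -0.4,"claw": 0.7},
    {"delta_pos": [0.46,-1,-0.1],"spin": -0.4,"claw": 0.7},
    {"delta_pos": [0.46,-1,-0.1],"spin": -0.4,"claw": 0.7},
    {"delta_pos": [0.46,-1,-0.1],"spin": -0.4,"claw": 0.7},
    {"delta_pos": [0.46,-1,-0.1],"spin": -0.4,"claw": 0.7},
    {"delta_pos": [0.46,-1,-0.1],"spin": -0.4,"claw": 0.7},
    {"delta_pos": [0.46,-1,-0.1],"spin": -0.4,"claw": 0.7},
  ],
)

```text
clock: 1.85
eef_pos: [499.2, 123.2, 228.1]
orientation: [-180.0, -0.0, 85.1]
wrist_force: [-0.8, 0.1, -0.3]
width: 0.701
grip_force: 0.0
```

Run:
```python
from h import *
from plant import vision
k=vision.calibration('wrist');im=vision.snapshot('wrist')
json.dump({a:np.array(b).tolist() for a,b in k.items()},open('calw.json','w'))
cv2.imwrite('pics/w1.png',cv2.resize(im,(800,600),interpolation=cv2.INTER_CUBIC))
```

```text
(no output)
```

View pics/w1.png

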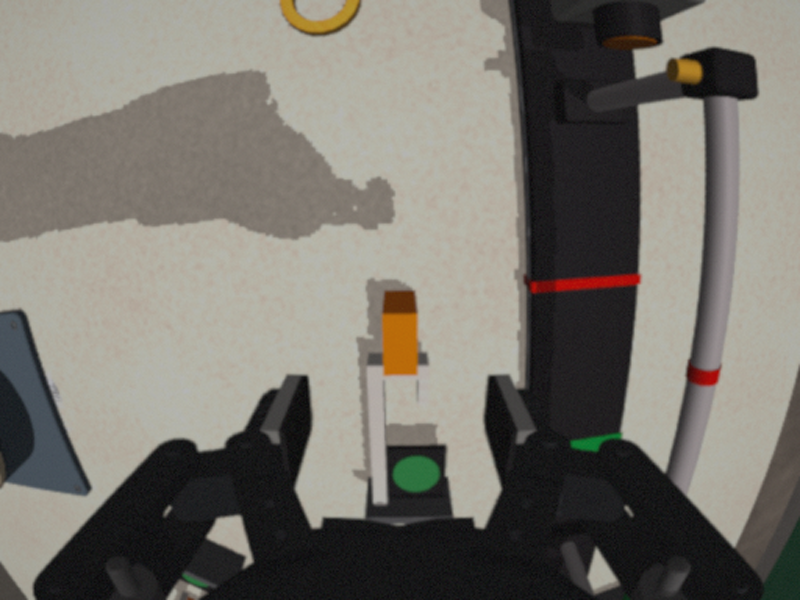

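The block's top face spans (383..418, 312..374), so it lies between the jaws with the stem on the robot's side. The red ring is at (703,376).

```bash
cat >> h.py <<'E'
def wpt(c,u,v,z):
    "wrist fisheye pixel -> world point on plane z"
    f=192/np.tan(np.radians(c['fovy']/2)); K=np.array([[f,0,c['cx']],[0,f,c['cy']],[0,0,1.]])
    p=cv2.fisheye.undistortPoints(np.array([[[u,v]]],float),K,np.zeros(4))[0,0]
    R=np.array(c['R']); C=-R.T@np.array(c['t']); d=R.T@np.array([*p,1]); return C+d*(z-C[2])/d[2]
E
python3 - <<'E'
from h import *
c=json.load(open('calw.json'))
s=.64
for n,u,v,z in [('b1',383,312,56),('b2',417,312,56),('b3',418,374,56),('b4',384,374,56),('c',400.5,343,56),('red',703,376,180),('rod hi',722,130,180),('rod lo',690,440,180),('stripeL',528,286,25),('stripeR',640,279,25),('green L',572,443,25),('green R',621,437,25)]:
    print(n,wpt(c,u*s,v*s,z).round(1))
E
```

```text
b1 [487.7 100.1  56. ]
b2 [510.4  98.2  56. ]
b3 [507.9  51.9  56. ]
b4 [483.9  53.9  56. ]
c [497.5  76.7  56. ]
red [645.9  96.1 180. ]
rod hi [645.5 211.2 180. ]
rod lo [646.8  58.1 180. ]
stripeL [595.2 100.6  25. ]
stripeR [691.1  99.1  25. ]
green L [641.1 -48.7  25. ]
green R [690.9 -51.2  25. ]
```

Request:
servo_tool(
  steps=[
    {"delta_pos": [-0.01,-0.164,-0.2],"spin": 0,"claw": 0.7},
    {"delta_pos": [-0.01,-0.164,-0.4],"spin": 0,"claw": 0.7},
    {"delta_pos": [-0.01,-0.164,-0.6],"spin": 0,"claw": 0.7},
    {"delta_pos": [-0.01,-0.164,-0.7],"spin": 0,"claw": 0.7},
    {"delta_pos": [-0.01,-0.164,-0.788],"spin": 0,"claw": 0.7},
    {"delta_pos": [-0.01,-0.164,-0.788],"spin": 0,"claw": 0.7},
    {"delta_pos": [-0.01,-0.164,-0.788],"spin": 0,"claw": 0.1},
    {"delta_pos": [-0.01,-0.164,-0.788],"spin": 0,"claw": 0.1},
    {"delta_pos": [-0.01,-0.164,-0.788],"spin": 0,"claw": 0.1},
    {"delta_pos": [-0.01,-0.164,-0.788],"spin": 0,"claw": 0.1},
    {"delta_pos": [-0.01,-0.164,-0.788],"spin": 0,"claw": 0.1},
    {"delta_pos": [-0.01,-0.164,-0.788],"spin": 0,"claw": 0.1},
  ],
  force=20,
)

```text
clock: 3.1
eef_pos: [497.9, 80.7, 32.8]
orientation: [179.9, -0.1, 85.0]
wrist_force: [-0.4, 0.8, 8.1]
width: 0.278
grip_force: 23.5
```

Request:
servo_tool(
  steps=[
    {"delta_pos": [0,0,0.08],"spin": 0,"claw": 0.1},
    {"delta_pos": [0,0,0.16],"spin": 0,"claw": 0.1},
    {"delta_pos": [0,0,0.24],"spin": 0,"claw": 0.1},
    {"delta_pos": [0,0,0.32],"spin": 0,"claw": 0.1},
    {"delta_pos": [0,0,0.4],"spin": 0,"claw": 0.1},
    {"delta_pos": [0,0,0.48],"spin": 0,"claw": 0.1},
    {"delta_pos": [0,0,0.56],"spin": 0,"claw": 0.1},
    {"delta_pos": [0,0,0.64],"spin": 0,"claw": 0.1},
    {"delta_pos": [0,0,0.68],"spin": 0,"claw": 0.1},
    {"delta_pos": [0,0,0.68],"spin": 0,"claw": 0.1},
    {"delta_pos": [0,0,0.68],"spin": 0,"claw": 0.1},
  ],
)

```text
clock: 4.2
eef_pos: [496.6, 80.0, 200.9]
orientation: [-180.0, -0.0, 84.9]
wrist_force: [-0.2, 0.3, -3.9]
width: 0.279
grip_force: 20.3
```

Run:
```python
from h import *
from plant import vision,status
cv2.imwrite('pics/a.png',vision.snapshot('side'));cv2.imwrite('pics/b.png',vision.snapshot('scene'))
crop('pics/a.png','pics/a1.png',205,80,130,180,3);crop('pics/b.png','pics/b1.png',170,110,130,180,3)
cv2.imwrite('pics/v2.png',np.hstack([cv2.imread('pics/a1.png'),cv2.imread('pics/b1.png')]))
print(status.get_state()['wrist_force'],status.get_state()['moment'])
```

```text
[-0.3286296  -0.12778711 -4.12583476] [ 0.07393765  0.03129041 -0.01021788]
```

View pics/v2.png

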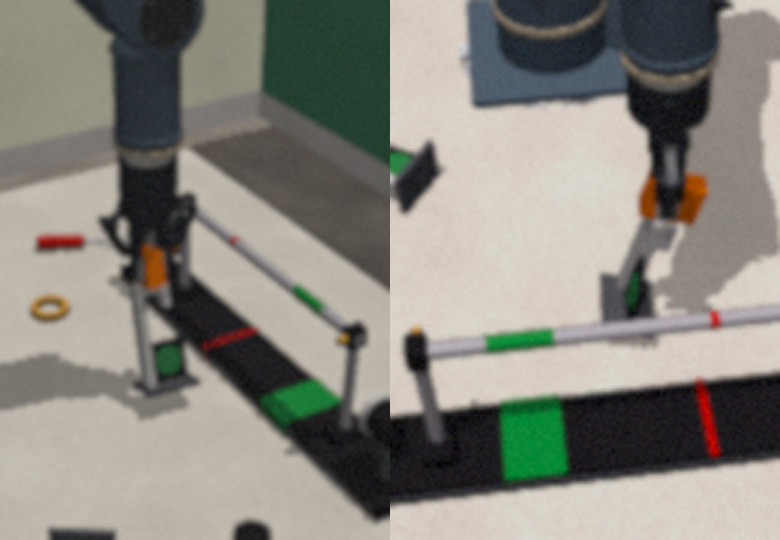

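The carrier swung most of the way down, with the foot centre at about (628,305) in the right half and (165,383) in the left. I'll estimate the tilt that is left.

Run:
```python
from h import *
c=json.load(open('cal0.json'))
g=np.array([496.6,80,198]);a=np.radians(-5.)
cx=np.array([np.cos(a),np.sin(a),0]);lat=np.array([-np.sin(a),np.cos(a),0])
for t in(10,15,20,25,30,35):
    T=np.radians(t);dn=-np.cos(T)*np.array([0,0,1])-np.sin(T)*lat
    p=g+168*dn+6*cx
    print(t,np.round(proj(c['scene'],p),1),np.round(proj(c['side'],p),1))
print('seen',(249.3,211.7),(260,207.7))
u=lambda x:pt(c['scene'],x[0]*.64,x[1]*.64,30)
print('tube',u((232,320)),'ring',u((518,312)))
```

```text
10 [252.  211.7] [258.9 206.5]
15 [247.5 211.2] [260.4 207.7]
20 [243.2 210.5] [261.8 208.7]
25 [238.9 209.6] [263.3 209.4]
30 [234.8 208.4] [264.7 209.8]
35 [230.8 206.9] [266.  209.8]
seen (249.3, 211.7) (260, 207.7)
tube [ 422.85706846 -283.28474495   30.        ] ring [483.19658214 319.0196367   30.        ]
```

Request:
servo_tool(
  steps=[
    {"delta_pos": [0,0,-0.05],"spin": 0,"claw": 0.1},
    {"delta_pos": [0,0,-0.09],"spin": 0,"claw": 0.1},
    {"delta_pos": [0,0,-0.1],"spin": 0,"claw": 0.1},
    {"delta_pos": [-0.002,-0.02,-0.104],"spin": 0,"claw": 0.1},
    {"delta_pos": [-0.004,-0.05,-0.106],"spin": 0,"claw": 0.1},
    {"delta_pos": [-0.008,-0.08,-0.106],"spin": 0,"claw": 0.1},
    {"delta_pos": [-0.01,-0.11,-0.106],"spin": 0,"claw": 0.1},
    {"delta_pos": [-0.013,-0.14,-0.106],"spin": 0,"claw": 0.1},
    {"delta_pos": [-0.015,-0.17,-0.108],"spin": 0,"claw": 0.1},
    {"delta_pos": [-0.015,-0.17,-0.11],"spin": 0,"claw": 0.1},
    {"delta_pos": [-0.015,-0.17,-0.11],"spin": 0,"claw": 0.1},
  ],
)

```text
clock: 5.4
eef_pos: [493.3, 36.5, 173.8]
orientation: [-180.0, 0.0, 84.9]
wrist_force: [-1.4, -2.1, 5.2]
width: 0.278
grip_force: 21.5
```

Run:
```python
from h import *
from plant import vision,status
cv2.imwrite('pics/a.png',vision.snapshot('side'));cv2.imwrite('pics/b.png',vision.snapshot('scene'))
crop('pics/a.png','pics/a1.png',205,100,130,150,3);crop('pics/b.png','pics/b1.png',170,110,130,150,3)
cv2.imwrite('pics/v3.png',np.hstack([cv2.imread('pics/a1.png'),cv2.imread('pics/b1.png')]))
s=status.get_state();print(s['wrist_force'],s['moment'],s['eef_pos'])
```

```text
[-1.61555896 -2.0239191   6.12663518] [-0.76794039  0.56237299  0.0370039 ] [493.31058088  36.69390047 173.85204841]
```

View pics/v3.png

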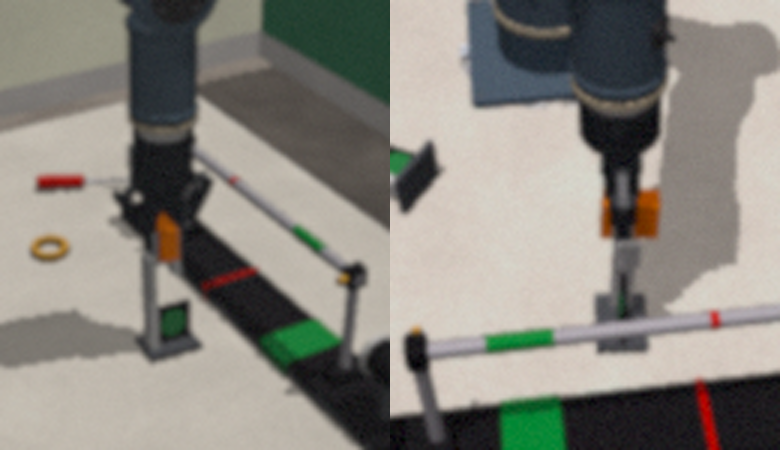

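The carrier looks upright with its foot flat on the table. Next I let go and back off.

Request:
servo_tool(
  steps=[
    {"delta_pos": [0,0,0.006],"spin": 0,"claw": 0.1},
    {"delta_pos": [0,0,0.006],"spin": 0,"claw": 0.35},
    {"delta_pos": [0,0,0.006],"spin": 0,"claw": 0.6},
    {"delta_pos": [0,0,0.006],"spin": 0,"claw": 0.6},
    {"delta_pos": [0,0,0.006],"spin": 0,"claw": 0.6},
    {"delta_pos": [0,0,0.006],"spin": 0,"claw": 0.6},
    {"delta_pos": [0,0,0.12],"spin": 0,"claw": 0.7},
    {"delta_pos": [0,0,0.32],"spin": 0,"claw": 0.7},
    {"delta_pos": [0,0,0.5],"spin": 0,"claw": 0.7},
    {"delta_pos": [0,0,0.5],"spin": 0,"claw": 0.7},
    {"delta_pos": [0,0,0.5],"spin": 0,"claw": 0.7},
  ],
)

```text
clock: 6.6
eef_pos: [493.7, 37.6, 299.7]
orientation: [179.9, -0.1, 84.9]
wrist_force: [1.0, -0.0, -0.7]
width: 0.699
grip_force: 0.0
```

Run:
```python
from h import *
from plant import vision,status
k=vision.calibration('wrist');im=vision.snapshot('wrist')
json.dump({a:np.array(b).tolist() for a,b in k.items()},open('calw.json','w'))
cv2.imwrite('pics/w2.png',im)
b=vision.snapshot('scene');cv2.imwrite('pics/b.png',b)
w=cv2.resize(im[100:300,120:500],None,fx=2,fy=2,interpolation=cv2.INTER_CUBIC)
s=cv2.resize(b[110:260,170:360],None,fx=4/3,fy=4/3,interpolation=cv2.INTER_CUBIC)
o=np.zeros((600,760,3),np.uint8);o[:400]=w;o[400:,:s.shape[1]]=s
cv2.imwrite('pics/v4.png',o)
```

```text
(no output)
```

View pics/v4.png

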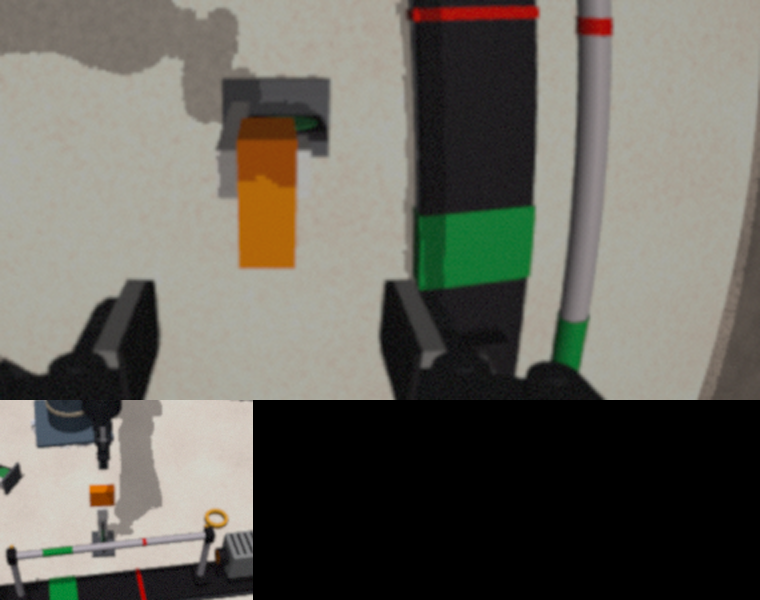

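It is standing free. The block's top face spans (239..296, 138..267), the red ring is at (594,26), and the near edge of the green band is at (573,319).

Run:
```python
from h import *
c=json.load(open('calw.json'))
for n,u,v,z in [('tl',239,138,192),('tr',296,138,192),('br',295,267,192),('bl',239,267,192),('red',594,26,180),('greenEdge',573,319,180),('stripe',475,13,25),('greenstripe near',530,207,25),('far',530,279,25)]:
    print(n,wpt(c,120+u/2,100+v/2,z).round(1))
```

```text
tl [484.6  62.7 192. ]
tr [507.1  60.7 192. ]
br [502.6   4.6 192. ]
bl [478.7   6.7 192. ]
red [645.   99.6 180. ]
greenEdge [645.4 -48.4 180. ]
stripe [641.8  99.5  25. ]
greenstripe near [686.5 -46.1  25. ]
far [ 691.7 -108.3   25. ]
```

Request:
servo_tool(
  steps=[
    {"delta_pos": [-0.002,-0.014,-0.2],"spin": 0,"claw": 0.7},
    {"delta_pos": [-0.002,-0.014,-0.35],"spin": 0,"claw": 0.7},
    {"delta_pos": [-0.002,-0.014,-0.46],"spin": 0,"claw": 0.7},
    {"delta_pos": [-0.002,-0.014,-0.49],"spin": 0,"claw": 0.7},
    {"delta_pos": [-0.002,-0.014,-0.49],"spin": 0,"claw": 0.7},
    {"delta_pos": [-0.002,-0.014,-0.49],"spin": 0,"claw": 0.1},
    {"delta_pos": [-0.002,-0.014,-0.49],"spin": 0,"claw": 0.1},
    {"delta_pos": [-0.002,-0.014,-0.49],"spin": 0,"claw": 0.1},
    {"delta_pos": [-0.002,-0.014,-0.49],"spin": 0,"claw": 0.1},
    {"delta_pos": [-0.002,-0.014,-0.49],"spin": 0,"claw": 0.1},
    {"delta_pos": [-0.002,-0.014,-0.49],"spin": 0,"claw": 0.1},
  ],
  force=60,
)

```text
clock: 7.8
eef_pos: [493.1, 34.1, 177.5]
orientation: [179.9, -0.1, 84.9]
wrist_force: [-1.8, 0.4, 5.3]
width: 0.271
grip_force: 58.8
```

Request:
servo_tool(
  steps=[
    {"delta_pos": [0,0,0.1],"spin": 0,"claw": 0.1},
    {"delta_pos": [0,0,0.25],"spin": 0,"claw": 0.1},
    {"delta_pos": [0,-0.1,0.368],"spin": 0.02,"claw": 0.1},
    {"delta_pos": [0.05,-0.2,0.368],"spin": 0.057,"claw": 0.1},
    {"delta_pos": [0.12,-0.3,0.368],"spin": 0.057,"claw": 0.1},
    {"delta_pos": [0.2,-0.38,0.368],"spin": 0.057,"claw": 0.1},
    {"delta_pos": [0.3,-0.428,0.368],"spin": 0.057,"claw": 0.1},
    {"delta_pos": [0.36,-0.428,0.368],"spin": 0.057,"claw": 0.1},
    {"delta_pos": [0.36,-0.428,0.368],"spin": 0.057,"claw": 0.1},
    {"delta_pos": [0.36,-0.428,0.368],"spin": 0.057,"claw": 0.1},
  ],
)

```text
clock: 8.8
eef_pos: [582.3, -72.9, 268.1]
orientation: [-179.9, -0.0, 90.1]
wrist_force: [-0.7, 0.3, -5.4]
width: 0.275
grip_force: 60.3
```

Run:
```python
from h import *
from plant import vision,status
k=vision.calibration('wrist');im=vision.snapshot('wrist')
json.dump({a:np.array(b).tolist() for a,b in k.items()},open('calw.json','w'))
a=vision.snapshot('side')
w=cv2.resize(im[60:384,150:500],None,fx=1.15,fy=1.15,interpolation=cv2.INTER_CUBIC)
s=cv2.resize(a[100:224,235:335],None,fx=3.8,fy=3.8,interpolation=cv2.INTER_CUBIC)
h=min(len(w),len(s));o=np.hstack([w[:h],s[:h]]);print(o.shape,w.shape)
cv2.imwrite('pics/v5.png',o);print(status.get_state()['eef_pos'])
```

```text
(373, 782, 3) (373, 402, 3)
[581.9659761  -72.789903   268.37722526]
```

View pics/v5.png

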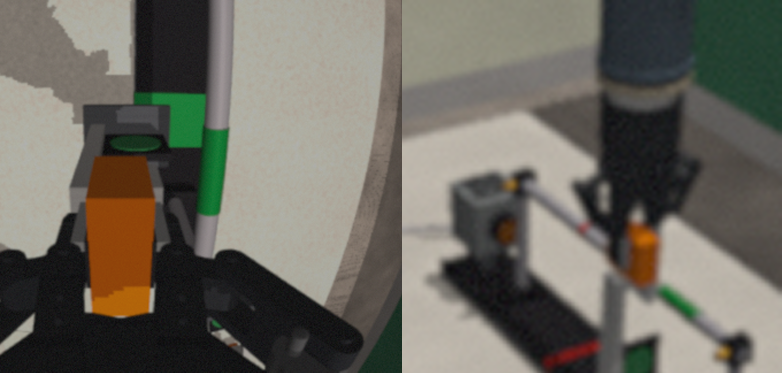

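The band's edges are at (216,128) and (208,214), and the carrier is upright in the grip, short of the rod.

Run:
```python
from h import *
c=json.load(open('calw.json'))
for u,v in[(216,128),(208,214),(220,30)]: print(wpt(c,150+u/1.15,60+v/1.15,180).round(1))
```

```text
[644.5 -45.4 180. ]
[ 644.8 -107.8  180. ]
[644.   17.4 180. ]
```

Request:
servo_tool(
  steps=[
    {"delta_pos": [0.07,-0.012,0],"spin": 0,"claw": 0.1},
    {"delta_pos": [0.14,-0.012,0],"spin": 0,"claw": 0.1},
    {"delta_pos": [0.2,-0.012,0],"spin": 0,"claw": 0.1},
    {"delta_pos": [0.25,-0.012,0],"spin": 0,"claw": 0.1},
    {"delta_pos": [0.25,-0.012,0],"spin": 0,"claw": 0.1},
    {"delta_pos": [0.25,-0.012,0],"spin": 0,"claw": 0.1},
    {"delta_pos": [0.25,-0.012,-0.05],"spin": 0,"claw": 0.1},
    {"delta_pos": [0.25,-0.012,-0.09],"spin": 0,"claw": 0.1},
    {"delta_pos": [0.25,-0.012,-0.12],"spin": 0,"claw": 0.1},
    {"delta_pos": [0.25,-0.012,-0.135],"spin": 0,"claw": 0.1},
    {"delta_pos": [0.25,-0.012,-0.135],"spin": 0,"claw": 0.1},
  ],
)

```text
clock: 10.0
eef_pos: [644.9, -75.9, 233.7]
orientation: [-179.9, -0.0, 90.0]
wrist_force: [0.3, 0.3, -3.8]
width: 0.276
grip_force: 60.6
```

Request:
servo_tool(
  steps=[
    {"delta_pos": [0,0,-0.004],"spin": 0,"claw": 0.1},
    {"delta_pos": [0,0,-0.008],"spin": 0,"claw": 0.1},
    {"delta_pos": [0,0,-0.012],"spin": 0,"claw": 0.1},
    {"delta_pos": [0,0,-0.012],"spin": 0,"claw": 0.1},
  ],
)

```text
clock: 10.4
eef_pos: [645.3, -76.0, 231.6]
orientation: [180.0, -0.0, 90.1]
wrist_force: [-1.2, 0.2, -3.4]
width: 0.264
grip_force: 60.6
```

Request:
servo_tool(
  steps=[
    {"delta_pos": [0,0,-0.004],"spin": 0,"claw": 0.1},
    {"delta_pos": [0,0,-0.007],"spin": 0,"claw": 0.1},
    {"delta_pos": [0,0,-0.007],"spin": 0,"claw": 0.1},
  ],
)

```text
clock: 10.7
eef_pos: [645.4, -76.1, 231.3]
orientation: [179.9, -0.0, 90.0]
wrist_force: [-4.2, 1.0, 8.3]
width: 0.274
grip_force: 62.6
```

Request:
servo_tool(
  steps=[
    {"delta_pos": [0,0.02,0.003],"spin": 0,"claw": 0.1},
    {"delta_pos": [0,0.07,0.003],"spin": 0,"claw": 0.1},
    {"delta_pos": [0,0.13,0.003],"spin": 0,"claw": 0.1},
    {"delta_pos": [0,0.19,0.003],"spin": 0,"claw": 0.1},
    {"delta_pos": [0,0.25,0.003],"spin": 0,"claw": 0.1},
    {"delta_pos": [0,0.31,0.003],"spin": 0,"claw": 0.1},
    {"delta_pos": [0,0.35,0.003],"spin": 0,"claw": 0.1},
    {"delta_pos": [0,0.36,0.003],"spin": 0,"claw": 0.1},
    {"delta_pos": [0,0.36,0.003],"spin": 0,"claw": 0.1},
  ],
)

```text
clock: 11.6
eef_pos: [646.0, 15.7, 231.3]
orientation: [179.9, -0.0, 90.1]
wrist_force: [-0.6, -1.8, 5.7]
width: 0.275
grip_force: 62.2
```

```bash
cat > red.py <<'E'
from h import *
from plant import vision,status
k=vision.calibration('wrist');im=vision.snapshot('wrist');h=cv2.cvtColor(im,cv2.COLOR_BGR2HSV)
m=cv2.inRange(h,(0,150,70),(4,255,255))|cv2.inRange(h,(174,150,70),(180,255,255))
n,l,st,ce=cv2.connectedComponentsWithStats(m)
for i in range(1,n):
    if st[i,4]>15: print('red',st[i],ce[i].round(1),wpt(k,*ce[i],180).round(1),wpt(k,*ce[i],25).round(1))
m=cv2.inRange(h,(8,200,120),(16,255,255));n,l,st,ce=cv2.connectedComponentsWithStats(m)
for i in range(1,n):
    if st[i,4]>100: print('orange',st[i],ce[i].round(1))
s=status.get_state();print(s['eef_pos'],s['wrist_force'])
E
python3 red.py
```

```text
red [210  82  84  18 886] [252.3  91.7] [644.9  98.7 180. ] [644.1 103.1  25. ]
orange [ 225  233   59  102 5371] [254.3 280.8]
[646.01824975  15.70825521 231.36375856] [ 0.24136496 -1.32889272  5.8555579 ]
```

```bash
cat >> red.py <<'E'
m=cv2.inRange(h,(0,150,70),(4,255,255))|cv2.inRange(h,(174,150,70),(180,255,255))
for c in range(208,298,4):
    r=np.where(m[:,c])[0]
    if len(r): print(c,r.min(),r.max(),wpt(k,c,r.mean(),188).round(1)[1],wpt(k,c,r.mean(),25).round(1)[1])
E
python3 red.py|tail -24
```

```text
red [210  82  84  18 886] [252.4  91.7] [645.   98.8 180. ] [644.3 103.2  25. ]
orange [ 225  233   59  102 5372] [254.3 280.8]
[646.03130913  15.67091571 231.36448692] [-0.54317531 -1.35790088  6.69189767]
212 91 98 97.3 100.7
216 91 98 97.2 100.6
220 91 98 97.2 100.5
224 91 98 97.1 100.4
228 91 98 97.1 100.3
232 91 98 97.0 100.2
236 83 98 99.2 104.6
240 82 95 100.3 106.7
244 82 95 100.3 106.7
248 82 95 100.3 106.7
252 82 95 100.3 106.7
256 82 95 100.3 106.7
260 82 95 100.3 106.7
264 82 95 100.3 106.8
268 90 98 97.3 100.7
272 90 98 97.3 100.8
276 91 99 96.8 99.8
280 91 99 96.9 99.9
284 91 99 96.9 100.0
288 91 99 97.0 100.1
292 91 99 97.0 100.2
```

Run:
```python
from h import *
from plant import vision,status
p=status.get_state()['eef_pos'];k=vision.calibration('wrist');im=vision.snapshot('wrist')
g=im[215:350,250:259].mean(1)
d=np.abs(np.diff(g[:,2]));idx=np.argsort(-d)[:8]+215
print(p,[(int(i),im[i,254].tolist(),im[i+1,254].tolist(),wpt(k,254,i+.5,248).round(1)[1],wpt(k,254,i+.5,203).round(1)[1]) for i in sorted(idx)])
```

```text
[646.03130913  15.67091571 231.36448692] [(231, [10, 45, 90], [10, 52, 108], np.float64(44.2), np.float64(22.9)), (232, [10, 52, 108], [10, 61, 126], np.float64(43.7), np.float64(22.3)), (233, [10, 61, 126], [10, 62, 134], np.float64(43.3), np.float64(21.7)), (309, [10, 68, 138], [10, 79, 149], np.float64(4.7), np.float64(-33.5)), (313, [10, 90, 162], [10, 92, 165], np.float64(2.2), np.float64(-37.0)), (333, [10, 91, 158], [10, 97, 133], np.float64(-11.0), np.float64(-55.9)), (334, [10, 97, 133], [30, 92, 72], np.float64(-11.7), np.float64(-57.0)), (335, [30, 92, 72], [30, 59, 29], np.float64(-12.4), np.float64(-58.0))]
```

Request:
servo_tool(
  steps=[
    {"delta_pos": [0,0.03,0],"spin": 0,"claw": 0.1},
    {"delta_pos": [0,0.09,0],"spin": 0,"claw": 0.1},
    {"delta_pos": [0,0.15,0],"spin": 0,"claw": 0.1},
    {"delta_pos": [0,0.21,0],"spin": 0,"claw": 0.1},
    {"delta_pos": [0,0.27,0],"spin": 0,"claw": 0.1},
    {"delta_pos": [0,0.32,0],"spin": 0,"claw": 0.1},
    {"delta_pos": [0,0.336,0],"spin": 0,"claw": 0.1},
    {"delta_pos": [0,0.336,0],"spin": 0,"claw": 0.1},
    {"delta_pos": [0,0.336,0],"spin": 0,"claw": 0.1},
  ],
)

```text
clock: 12.65
eef_pos: [645.7, 99.9, 231.4]
orientation: [179.9, -0.1, 90.1]
wrist_force: [0.2, -1.2, 6.5]
width: 0.274
grip_force: 62.4
```

Request:
servo_tool(
  steps=[
    {"delta_pos": [0,0,0.003],"spin": 0,"claw": 0.1},
    {"delta_pos": [0,0,0.003],"spin": 0,"claw": 0.1},
    {"delta_pos": [0,0,0.003],"spin": 0,"claw": 0.4},
    {"delta_pos": [0,0,0.003],"spin": 0,"claw": 0.7},
    {"delta_pos": [0,0,0.003],"spin": 0,"claw": 0.7},
    {"delta_pos": [0,0,0.003],"spin": 0,"claw": 0.7},
    {"delta_pos": [0,0,0.06],"spin": 0,"claw": 0.7},
    {"delta_pos": [0,0,0.2],"spin": 0,"claw": 0.7},
    {"delta_pos": [0,0,0.4],"spin": 0,"claw": 0.7},
    {"delta_pos": [0,0,0.4],"spin": 0,"claw": 0.7},
    {"delta_pos": [0,0,0.4],"spin": 0,"claw": 0.7},
  ],
  force=20,
)

```text
clock: 13.75
eef_pos: [645.8, 97.8, 331.8]
orientation: [179.9, -0.0, 90.0]
wrist_force: [-1.1, 0.0, -0.3]
width: 0.699
grip_force: 0.0
```

Run:
```python
from h import *
from plant import vision,status
k=vision.calibration('wrist');im=vision.snapshot('wrist')
json.dump({a:np.array(b).tolist() for a,b in k.items()},open('calw.json','w'))
a=vision.snapshot('side');b=vision.snapshot('scene')
R=lambda i,w:cv2.resize(i,w,interpolation=cv2.INTER_CUBIC)
o=np.vstack([np.hstack([R(a[120:240,235:335],(250,300)),R(b[160:280,220:370],(375,300))]),R(im[120:345,30:499],(625,300))])
cv2.imwrite('pics/v6.png',o);print(o.shape)
```

```text
(600, 625, 3)
```

View pics/v6.png

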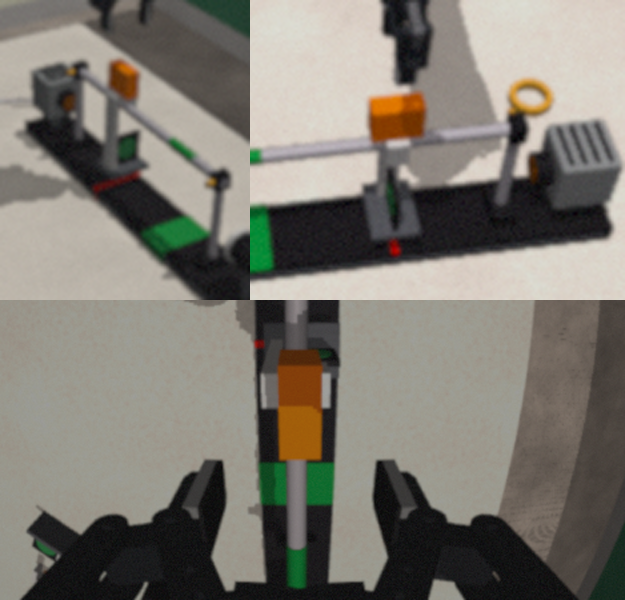

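The carrier hangs upright on the rod, over the red stripe. The block's top face spans rows 365..460, at columns 279..321.

Run:
```python
from h import *
c=json.load(open('calw.json'))
for u,v in[(300,365),(300,460),(280,459),(280,368)]: print(wpt(c,30+u*.7504,120+(v-300)*.75,246).round(1))
print('red stripe',wpt(c,30+259*.7504,120+(344-300)*.75,25).round(1))
```

```text
[646.7 127.3 246. ]
[646.8  70.5 246. ]
[635.1  71.2 246. ]
[635.9 125.6 246. ]
red stripe [602.9  99.2  25. ]
```

```bash
python3 -c "
from plant import finish_job
print(finish_job())"
```

```text
the job is handed in; nothing more can be done
None
```

The job is handed in: I stood the carrier upright and let go, took it afresh, hooked it on in the green band and slid it along the rod; it now hangs released within about 1–2 mm of the red mark by my last picture, and I touched none of the bystanders.

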